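Refit the pump control's scale ring and D-bore knob, and hold it pressed

TASK

The pump control box has lost its scale ring and its knob. Slip the metal scale ring over the bare shaft so that it lies flat on the box, then turn the black pointer knob so that its flat matches the shaft's flat and push it all the way onto the shaft. Press knob and shaft down against the spring, to the bottom or near it, and finish while you are still holding them down, leaving the other things on the table where they are.

Things in the scene. Friction and masses are not known exactly. Their poses are not given: they have to be found in the camera images.
- ring_seat (a point): where the shaft leaves the flat top of the grey control box: on the shaft's axis, at the height of the box's top, 60 mm above the table. The box is fixed, 160 mm (x) by 170 mm (y), its top bare for 65 mm round the axis. z is up, x points from the box's front to its back. Its place and yaw differ each time
- shaft_top (a point): centre of the upper end of the upright brass D-shaft, 45 mm above the box's top when not pressed. Diameter 16 mm, one flat 3 mm from the axis all the way down; the top 8 mm taper to an 8 mm end. x points the way the flat faces (towards the robot, up to 0.9 rad to either side), z up. It turns only against stiff friction (0.3 N m): bring the knob ready turned
- shaft (a joint): how far the shaft is pushed down into the box, in m: 0 standing out, 0.008 at the bottom stop. A spring pushes back with 4 N at the start of the travel and 10 N at the bottom, and lifts the shaft again when let go
- knob_center (a point): loose black pointer knob standing on the table, bore down, 48 mm high; this point: on its axis, 24 mm above its underside. Round skirt 45 mm wide up to 26 mm; on it an upright grip bar 12 mm thick, 26 to 48 mm up, with parallel sides from 18 mm behind the axis to 12 mm ahead, then narrowing to a nose 24 mm ahead. x points along the bar to the nose, z up. About 60 g
- knob_bore (a point): blind end of the knob's bore, on its axis, 22 mm above its underside, axes as the knob's. The bore is a D open below: 18.4 mm in diameter, 22 mm deep, its flat 4.2 mm from the axis on the nose's side. So the nose must point the way the shaft's flat faces; fully home, this point lies on the shaft's upper end
- ring_center (a point): loose steel scale ring lying flat on the table, 48 mm outside diameter, 22 mm hole, 12 mm thick, with tick marks on its upper face; this point is the centre of its hole, half-way up (6 mm above its underside). It weighs about 60 g. Ring and knob lie one to the left and one to the right of the box; which is where differs each time
- loupe_1: small black stand loupe, 43 mm wide, 38 mm high, at the near edge, left of the box's front: to be left alone. Origin at the centre of its underside
- eraser_1: eraser in a sleeve, 55 x 25 x 14 mm, at the near edge, right of the box's front: to be left alone. Origin at the centre of its underside
- lead_weight: grey cloth-covered weight, 100 x 46 x 27 mm, left and behind: to be left alone. Origin at the centre of its underside
- jar: white jar with a red lid, 55 mm in diameter, 80 mm high, right and behind: to be left alone. Origin at the centre of its underside
- flat_brush: flat brush, 187 x 24 x 12 mm, at the left: to be left alone. Origin at the centre of its underside
- fine_tweezers: steel tweezers, 131 x 20 x 9 mm, at the right: to be left alone. Origin at the centre of its underside
Mind the look-alikes: they are no part of the job. What is shaped like the part that bears ring_center but green or yellow is not meant.

How it is judged:
By the outcome, as a careful person would: the job done as asked, in the order asked, and still so for the second after the job is handed in, while the arm keeps its last pose, push and grip.
It also fails if it takes over 64 s, if anything falls off the work surface, if the arm or the gripper's body presses on something with over 40 N, if the wrist force passes 120 N, or if a joint passes its speed limit or range.

ROBOT

A 6-joint arm with a two-finger parallel gripper is mounted at the origin on a cart in front of the work surface, level with it; the furniture and walls round the work are solid. World frame = base frame: x ahead of the robot, y to its left, z up, the work surface at z = 0. Lengths are in mm, angles in rad, forces in N, time in s.
With the tool pointing down it reaches from about 275 to 825 mm from the base axis. Payload 5.2 kg.
Tool frame: the origin (TCP) lies at the very end of the fingers, on their centre line; the grasp point (between the pads) lies 19 mm behind it; z points along the fingers, y is the line along which they close (so a half turn about z gives the same grasp; the last joint's range is limited). The gripper opens to 93 mm and grips with 3 to 60 N. Pads are 15 mm wide; open, the fingers measure 128 mm over their backs; the gripper's body (75 mm by 188 mm) begins 65 mm behind the grasp point.
Start: joints at [-1.449, 0.259, 1.535, -0, 1.348, -0.203], TCP at [175.536, -521.241, 218.653] pointing down, gripper open.
Joint ranges: [-3.14, 3.14], [-0.91, 2.08], [0.19, 2.58], [-1.22, 4.36], [0.22, 2.71], [-3.12, 3.12]. Speed limits (rad/s): [2.57, 2.57, 3.14, 3.14, 3.14, 3.14].

INTERFACE

Orientations are given as a 3x3 rotation matrix whose columns are the frame's x, y, z axes.
In Python, from plant import bot, grab_frame, workorder, models gives the robot as it stands.
- The arm moves only by the tool drive_tool, never from a script. Its argument "motion" is a list of rows, each a list of 5 numbers: the closure in counts, from 0 (fully open) to 255 (shut), then the shift along the tool's x, y, z in mm, then the turn about the tool's z in rad. A call has 1 to 20 rows; each row shifts and turns the commanded pose from where the row before left it, along the tool's axes as they then stand; what a row does not reach is not made up. A row lasts 1/12 s, in which the tool goes at most 41.7 mm and 7.16 degrees, less where a joint would pass 70% of its speed; a pose out of reach is approached as far as the arm can. A call is refused whole if a number of a shift passes 41.7 or a number of a turn 0.125, either way. A call with a gripper value outside its range is refused whole. The fingers move at their own pace and stop on an object; "force" is the grip in N (left out, the last holds). Time passes only in rows, so rows that do not move let the fingers close. It gives the time, the measured TCP pose, the force, the opening and the grip force at its end, in the units of the state.
- bot.state(): the state, without advancing time (a new reading comes with each control period).
- grab_frame(name): name is "scene" or "side" or "wrist"; returns a dict with "frame" (400x640x3 uint8, red, green, blue), "intrinsics" (3x3 intrinsics, pixels), "dist_coeffs" ([k1, k2, p1, p2, k3] as OpenCV has them; the pictures are not rectified), "world_to_cam" (4x4, takes a point from world to camera coordinates). Camera axes: x right, y down, z forward; pixel columns grow to the right and rows downward; lengths in mm; the calibration is good to about 2 mm. A picture is of the moment at which its call begins. There is no depth.
- workorder.hand_in(): hands the job in; it is judged then, once.
Trained networks look in a picture, given as the dict that the camera call returned (one of the last four; its "shot" number tells which), for a name from the list of things; names that differ only in an ending like _2 or _b are one class to them, and where a whole thing is asked for, a point or a joint stands for the part that bears it (a point fixed in the world has none). Each returns a list of dicts, best first, with "confidence" (0 to 1); they miss things now and then, are a little off and sometimes report something else, mostly with a low value. They report only what shows in the picture. A call takes as long as a camera call. They do not tell look-alikes from the thing itself.
- models.look_for(thing, picture): "extent" ([left, top, right, bottom] in pixels, round what is visible of it).
- models.regions_of(thing, picture): "region" (400x640 bool, what is visible of it) and "extent" ([left, top, right, bottom] in pixels, round what is visible of it).
The state is a dict: "time": time; "joint_pos": joint angles; "joint_vel": joint speeds; "effort": joint torques, N m; "ee_pos": TCP position; "tool_rot": TCP orientation; "force": force on the tool from outside, world axes, zero at the start; "moment": the same for the moment, N m; "width": finger opening in mm; "grip_force": force on a finger pad.
Only numpy, scipy, OpenCV 4.12 (cv2) and the standard library are available. Lean on these libraries where they do the work, as an engineer would, in place of code of your own. Each camera call takes 0.05 s, during which the arm holds its last target. There are 200 camera calls.

## Working session

There is one attempt and no reset: what is moved stays moved. The work goes in short steps, Python scripts to look and compute and a tool call to move; the robot and the scene stay as the last step left them, time stands still between calls to the robot, and variables do not carry over. Pictures are saved under pics/ and viewed, at most 10 in all, crops included, and the job is handed in when it is done.

Besides the shell and the picture viewer there is one more tool, called after "Call:" as name([rows], argument=value, ...), one row to a line, values as JSON. drive_tool: Moves the arm, as the interface text tells. Its arguments: {"type":"object","properties":{"motion":{"type":"array"},"force":{"type":"number"}},"required":["motion"]}

```bash
mkdir -p pics; ls; cat > h.py <<'E'
import numpy as np, cv2
from plant import bot, grab_frame, workorder, models
def save(p,n): cv2.imwrite(f'pics/{n}.png',cv2.cvtColor(p['frame'],cv2.COLOR_RGB2BGR))
def px2w(p,uv,z):
    "pixels -> world points on the plane of height z"
    uv=np.array(uv,float).reshape(-1,1,2)
    n=cv2.undistortPoints(uv,p['intrinsics'],np.array(p['dist_coeffs']))[:,0]
    T=np.array(p['world_to_cam']);R,t=T[:3,:3],T[:3,3]
    d=np.c_[n,np.ones(len(n))]@R; o=-R.T@t
    return o+d*((z-o[2])/d[:,2])[:,None]
def w2px(p,P):
    T=np.array(p['world_to_cam'])
    return cv2.projectPoints(np.array(P,float).reshape(-1,1,3),cv2.Rodrigues(T[:3,:3])[0],T[:3,3],np.array(p['intrinsics'],float),np.array(p['dist_coeffs'],float))[0][:,0]
E
python3 - <<'E'
from h import *
np.set_printoptions(precision=1,suppress=True)
a=grab_frame('scene');b=grab_frame('side')
cv2.imwrite('pics/a.png',cv2.cvtColor(a['frame'],cv2.COLOR_RGB2BGR));save(b,'b')
for n,p in(('scene',a),('side',b)):
  for t in('knob_center','ring_center','shaft_top','shaft'):
    for r in models.look_for(t,p)[:4]: print(n,t,np.array(r['extent']),round(r['confidence'],2))
  print(np.array(p['world_to_cam']))
print(bot.state())
E
```

```text
pics
scene knob_center [333.7 151.8 349.4 182.7] 0.31
scene ring_center [263.7 302.  285.1 317.5] 0.78
scene ring_center [262.9 273.2 281.5 290.6] 0.55
scene ring_center [228.3 304.2 244.1 318.3] 0.49
scene shaft [312.1 193.1 316.1 205. ] 0.55
[[ -0.6  -0.8  -0.  348.9]
 [ -0.5   0.3  -0.8 345.6]
 [  0.7  -0.4  -0.6 863.4]
 [  0.    0.    0.    1. ]]
side ring_center [323.4 320.5 341.8 345.6] 0.82
side ring_center [348.2 299.5 371.  328.6] 0.69
side ring_center [324.1 279.9 344.5 298.1] 0.63
side shaft_top [302.2 188.7 309.5 205.8] 0.62
[[ -0.9  -0.3  -0.  526.7]
 [ -0.2   0.6  -0.8 165.9]
 [  0.3  -0.7  -0.6 972.7]
 [  0.    0.    0.    1. ]]
{'time': 0.5, 'joint_pos': array([-1.4,  0.3,  1.5, -0. ,  1.3, -0.2]), 'joint_vel': array([-0.,  0., -0.,  0.,  0.,  0.]), 'effort': array([ -0. , -43.7, -28.4,   0.1,   0. ,  -0. ]), 'ee_pos': array([ 175.5, -521.2,  218.6]), 'tool_rot': array([[ 0.9,  0.3, -0. ],
       [ 0.3, -0.9,  0. ],
       [-0. , -0. , -1. ]]), 'force': array([0.5, 0.2, 1.8]), 'moment': array([ 0., -0.,  0.]), 'grip_force': 0.0, 'width': 93.04233188536823}
```

View pics/a.png

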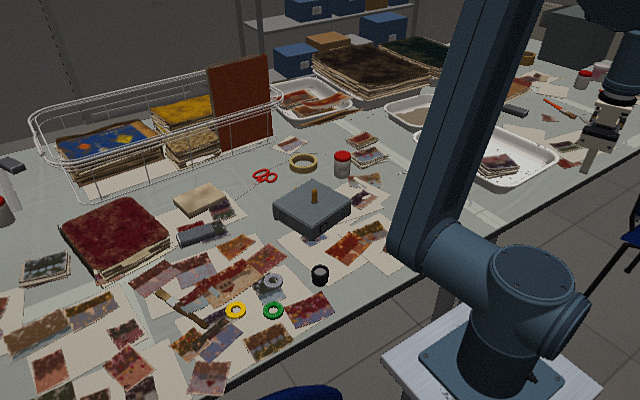

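View pics/b.png

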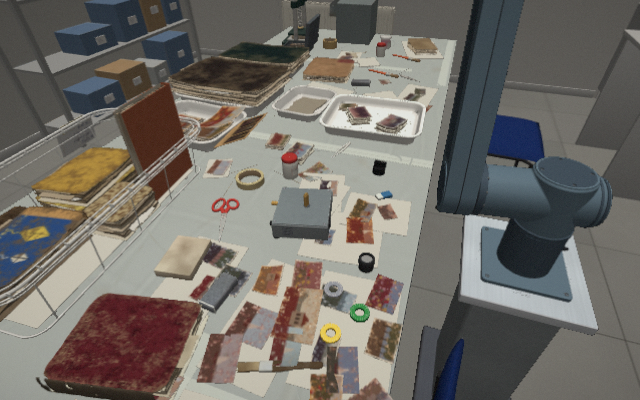

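The scene view shows the steel ring at about (272,282), the green and yellow look-alikes at (273,310) and (235,310), the loupe at (320,275), and the shaft at (314,197). In the side view the ring is at (333,289), the shaft at (306,200), and the black knob at (379,167), behind the eraser at (385,195).

```bash
python3 - <<'E'
from h import *
np.set_printoptions(precision=1,suppress=True)
a=grab_frame('scene');b=grab_frame('side')
print('ring',px2w(a,[272.2,281.9],6),px2w(b,[334,289],6))
print('knob',px2w(b,[379,167],24))
print('shaft base',px2w(a,[314.2,204],60),px2w(b,[306,206],60))
print('shaft top',px2w(a,[314.2,191],105),px2w(b,[306,192],105))
print('eraser,loupe',px2w(b,[[385,195],[367,262]],10))
print(bot.state()['tool_rot'],a['intrinsics'])
w=grab_frame('wrist');print(np.array(w['world_to_cam']),w['intrinsics'])
R=bot.state()['tool_rot'];p=bot.state()['ee_pos'];T=np.array(w['world_to_cam']);c=-T[:3,:3].T@T[:3,3];print('cam in tool',R.T@(c-p), R.T@T[:3,:3].T)
E
```

```text
ring [[445.6 254.    6. ]] [[444.2 249.    6. ]]
knob [[ 445.6 -286.3   24. ]]
shaft base [[590.6  34.2  60. ]] [[598.5  32.5  60. ]]
shaft top [[591.3  33.3 105. ]] [[600.1  23.5 105. ]]
eraser,loupe [[ 396.7 -154.2   10. ]
 [ 386.4  141.6   10. ]]
[[ 0.9  0.3  0. ]
 [ 0.3 -0.9 -0. ]
 [-0.   0.  -1. ]] [[423.7   0.  316.6]
 [  0.  423.7 199.8]
 [  0.    0.    1. ]]
[[   0.3   -0.9    0.  -550.5]
 [  -0.9   -0.3    0.2  -28.7]
 [  -0.2   -0.1   -1.   389.3]
 [   0.     0.     0.     1. ]] [[307.5   0.  313.5]
 [  0.  307.5 195.7]
 [  0.    0.    1. ]]
cam in tool [  65.6    0.3 -166.4] [[-0.  -1.  -0.2]
 [ 1.  -0.   0. ]
 [-0.  -0.2  1. ]]
```

```bash
cat >> h.py <<'E'
def go(x,y,z,yaw=None):
    "shift in present tool axes, and turn about tool z bringing tool x to world yaw"
    s=bot.state();R=s['tool_rot'];d=R.T@(np.array([x,y,z])-s['ee_pos']);c=np.arctan2(R[1,0],R[0,0])
    print('t',round(s['time'],2),'at',s['ee_pos'].round(1),'yaw',round(c,4),'w',round(s['width'],1),'F',s['force'].round(1),'| shift',d.round(1),'rows',round(np.linalg.norm(d)/41.7,1),'turn',None if yaw is None else round((c-yaw+np.pi)%(2*np.pi)-np.pi,4))
E
python3 - <<'E'
from h import *
go(395,-285,200,0)
E
```

```text
t 0.65 at [ 175.5 -521.2  218.7] yaw 0.3248 w 93.0 F [-0.2 -0.5 -0.3] | shift [ 283.4 -153.8   18.7] rows 7.7 turn 0.3248
```

Call:
drive_tool([
  [0,28,-15,2,0],
  [0,28,-15,2,0],
  [0,28,-15,2,0],
  [0,28,-15,2,0],
  [0,28,-15,2,0],
  [0,28,-15,2,0],
  [0,28,-15,2,0],
  [0,28,-15,2,0],
  [0,28,-15,2,0],
  [0,28,-15,1,0],
  [0,0,0,0,0.11],
  [0,0,0,0,0.11],
  [0,0,0,0,0.105],
  [0,0,0,0,0],
  [0,0,0,0,0],
])

```text
time: 1.9
ee_pos: [393.1, -289.7, 199.7]
tool_rot: [[1.0, 0.003, 0.0], [0.003, -1.0, -0.0], [0.0, 0.0, -1.0]]
force: [0.3, -0.4, -0.7]
width: 93.2
grip_force: 0.0
```

```bash
python3 - <<'E'
from h import *
go(600,-70,220,0)
w=grab_frame('wrist');save(w,'k')
for t in('knob_center','knob_bore'):
  for r in models.regions_of(t,w)[:3]:
    m=r['region'].astype(np.uint8);print(t,r['confidence'],r['extent'],cv2.moments(m,True)['m00'])
E
```

```text
t 1.9 at [ 393.1 -289.7  199.7] yaw 0.0031 w 93.2 F [ 0.3 -0.4 -0.7] | shift [ 207.6 -219.1  -20.3] rows 7.3 turn 0.0031
knob_center 0.64 [296.4, 110.1, 333.2, 152.5] 1230.0
knob_bore 0.61 [297.7, 105.8, 337.7, 151.3] 1169.0
```

View pics/k.png

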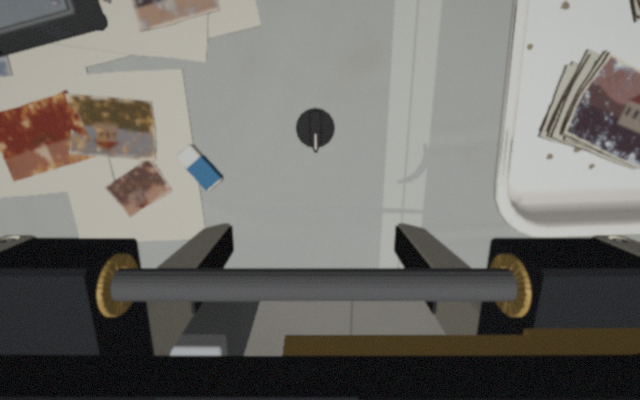

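The wrist view shows the knob's skirt centred near (315,127), and the white nose line at (316,143) points toward the robot. The eraser is at (200,168). Next I look at the shaft.

Call:
drive_tool([
  [0,12,-32,4,0],
  [0,12,-32,4,0],
  [0,12,-32,4,0],
  [0,12,-32,4,0],
  [0,12,-32,4,0],
  [0,12,-32,4,0],
  [0,12,-32,4,0],
  [0,12,-32,4,0],
  [0,12,-32,4,0],
  [0,12,-32,4,0],
  [0,0,0,0,0],
  [0,0,0,0,0],
  [0,0,0,0,0],
])

```text
time: 3.13
ee_pos: [512.9, 29.8, 159.5]
tool_rot: [[1.0, 0.001, -0.001], [0.001, -1.0, -0.0], [-0.001, 0.0, -1.0]]
force: [0.5, -0.1, 0.3]
width: 93.3
grip_force: 0.0
```

```bash
python3 - <<'E'
from h import *
go(390,252,150,0)
w=grab_frame('wrist')
cv2.imwrite('pics/s.png',cv2.cvtColor(w['frame'],cv2.COLOR_RGB2BGR))
np.savez('pics/w_shaft.npz',**{k:np.array(w[k]) for k in('frame','intrinsics','dist_coeffs','world_to_cam')})
for t in('shaft_top','shaft'):
  for r in models.look_for(t,w)[:3]: print(t,r)
uv=w2px(w,[[595,30,105],[595,30,60]]);print(uv)
u,v=uv[0].astype(int); c=w['frame'][max(v-60,0):v+60,max(u-80,0):u+80]; print(max(u-80,0),max(v-60,0))
save({'frame':cv2.resize(c,None,fx=5,fy=5,interpolation=cv2.INTER_CUBIC)},'s2')
E
```

```text
t 3.13 at [512.9  29.8 159.5] yaw 0.0013 w 93.3 F [ 0.5 -0.1  0.3] | shift [-122.6 -222.3    9.5] rows 6.1 turn 0.0013
shaft_top {'extent': [305.5, 74.0, 328.9, 93.7], 'confidence': 0.62}
shaft_top {'extent': [0.0, 0.0, 21.4, 4.8], 'confidence': 0.23}
shaft {'extent': [305.7, 71.8, 328.6, 94.3], 'confidence': 0.58}
[[312.51303789  95.01345595]
 [312.62887257  99.21771981]]
232 35
```

View pics/s2.png

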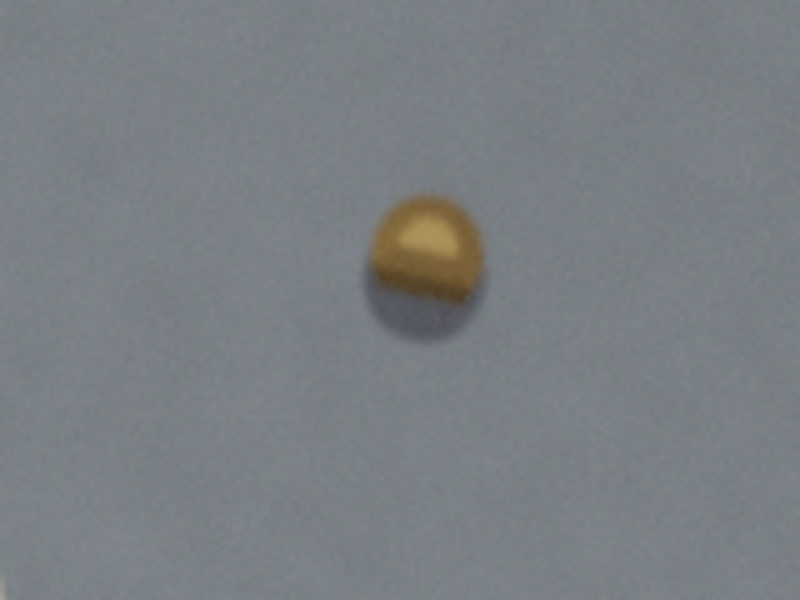

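Call:
drive_tool([
  [0,-13,-22,5,0],
  [0,-13,-22,5,0],
  [0,-13,-22,5,0],
  [0,-13,-22,5,0],
  [0,-13,-22,5,0],
  [0,-13,-22,5,0],
  [0,-13,-22,5,0],
  [0,-13,-22,5,0],
  [0,-13,-22,5,0],
  [0,-13,-22,5,0],
  [0,0,0,0,0],
  [0,0,0,0,0],
  [0,0,0,0,0],
])

```text
time: 4.37
ee_pos: [383.9, 249.5, 110.0]
tool_rot: [[1.0, -0.001, 0.001], [-0.001, -1.0, -0.0], [0.001, 0.0, -1.0]]
force: [-0.1, -0.1, -0.4]
width: 93.2
grip_force: 0.0
```

```bash
cat > shaft.py <<'E'
from h import *
from scipy.optimize import minimize
def dpoly(r,f,z,yaw,n=40):
    b=np.arccos(f/r);th=yaw+np.linspace(b,2*np.pi-b,n)
    return np.c_[r*np.cos(th),r*np.sin(th),np.full(n,z)]
def fit(w,x0,dz=0):
    f=w['frame'].astype(float); sat=cv2.GaussianBlur(f[...,0]-f[...,2],(0,0),.6)
    u,v=w2px(w,[[*x0[:2],105]])[0].astype(int);r=40;s=6
    c=sat[v-r:v+r,u-r:u+r];c=np.clip((c-np.median(c))/(np.percentile(c,98.5)*.75-np.median(c)),0,1)
    def render(p):
        P=np.vstack([dpoly(8,3,60,p[2]),dpoly(8,3,97-dz,p[2]),dpoly(4,3,105-dz,p[2])])+[p[0],p[1],0]
        q=(w2px(w,P)-[u-r,v-r]+.5)*s
        m=np.zeros((2*r*s,)*2,np.uint8);cv2.fillPoly(m,[cv2.convexHull(np.round(q*16).astype(np.int32))],255,shift=4)
        return cv2.resize(m,(2*r,2*r),interpolation=cv2.INTER_AREA)/255.
    best=min((minimize(lambda p:((cv2.GaussianBlur(render(p),(0,0),.8)-c)**2).sum(),[*x0[:2],y],method='Nelder-Mead',options=dict(initial_simplex=[[*x0[:2],y],[x0[0]+4,x0[1],y],[x0[0],x0[1]+4,y],[x0[0],x0[1],y+.3]])) for y in(x0[2]-.3,x0[2],x0[2]+.3)),key=lambda o:o.fun)
    return best.x,best.fun,c.sum()
if __name__=='__main__':
    w=dict(np.load('pics/w_shaft.npz'));u=px2w(w,[317,83],100)[0];print(u)
    print(fit(w,[u[0],u[1],2.96]))
E
python3 shaft.py; python3 - <<'E'
from h import *
go(446,252,20,0)
w=grab_frame('wrist');save(w,'r')
for r in models.regions_of('ring_center',w)[:4]:
    m=r['region'].astype(np.uint8);col=w['frame'][r['region']].mean(0)
    c=max(cv2.findContours(m,cv2.RETR_EXTERNAL,cv2.CHAIN_APPROX_NONE)[0],key=len);e=cv2.fitEllipse(c)
    print(round(r['confidence'],2),np.round(r['extent'],1),col.round(),e[0],e[1],px2w(w,e[0],10))
E
```

```text
[603.33274539  26.89911077 100.        ]
(array([602.19187708,  26.96526553,   2.93842571]), np.float64(2.4985728403351497), np.float64(404.36856988569616))
t 4.37 at [383.9 249.5 110. ] yaw -0.0007 w 93.2 F [-0.1 -0.1 -0.4] | shift [62.  -2.6 90.1] rows 2.6 turn -0.0007
0.68 [241.1 188.  293.4 236.7] [102. 158. 109.] (264.5460510253906, 209.25367736816406) (49.57171630859375, 51.63180923461914) [[371.29012736 292.99647508  10.        ]]
0.64 [150.6 129.9 209.3 185.4] [199. 185. 108.] (180.217529296875, 155.97515869140625) (53.73160934448242, 58.95636749267578) [[419.37671159 364.18066501  10.        ]]
0.62 [280.1  90.9 340.8 149.8] [156. 155. 160.] (311.3722229003906, 121.0060043334961) (55.69383239746094, 57.54387283325195) [[448.6462609  250.55414828  10.        ]]
```

View pics/r.png

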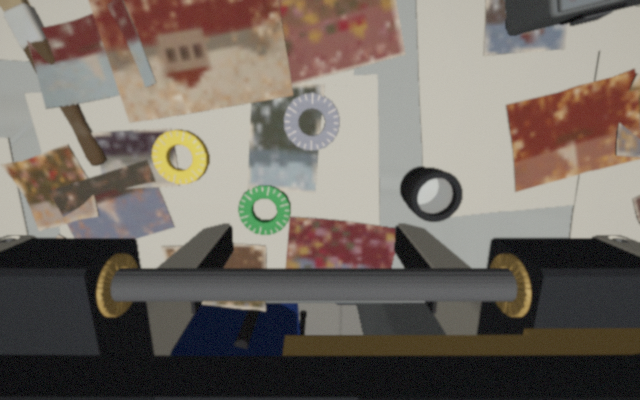

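The wrist view shows the steel ring at (311,121), centred at world (448.5, 250.5). The green one is at (264,209), the yellow one at (180,156), and the loupe at (432,193). I grasp the steel ring.

Call:
drive_tool([
  [0,13,-0.2,15,0],
  [0,13,-0.2,15,0],
  [0,13,-0.2,15,0],
  [0,13,-0.2,15,0],
  [0,12.6,-0.2,15,0],
  [0,0,0,15,0],
  [0,0,0,10,0],
  [0,0,0,5,0],
  [0,0,0,3,0],
  [0,0,0,0,0],
  [0,0,0,0,0],
  [255,0,0,0,0],
  [255,0,0,0,0],
  [255,0,0,0,0],
  [255,0,0,0,0],
  [255,0,0,0,0],
  [255,0,0,0,0],
  [255,0,0,0,0],
  [255,0,0,0,0],
], force=30)

```text
time: 6.05
ee_pos: [447.7, 251.3, 1.7]
tool_rot: [[1.0, -0.0, -0.0], [-0.0, -1.0, -0.0], [-0.0, 0.0, -1.0]]
force: [0.4, -0.0, 0.9]
width: 47.5
grip_force: 30.0
```

```bash
python3 - <<'E'
from h import *
go(602.2,27,150,0)
print(bot.state()['grip_force'])
E
```

```text
t 6.05 at [447.7 251.3   1.7] yaw -0.0002 w 47.5 F [ 0.4 -0.   0.9] | shift [ 154.5  224.2 -148.3] rows 7.4 turn -0.0002
30.004573466721922
```

Call:
drive_tool([
  [255,0,0,-15,0],
  [255,0,0,-30,0],
  [255,0,0,-35,0],
  [255,0,0,-38,0],
  [255,15.4,22.4,-18,0],
  [255,15.4,22.4,-12,0],
  [255,15.4,22.4,0,0],
  [255,15.4,22.4,0,0],
  [255,15.4,22.4,0,0],
  [255,15.4,22.4,0,0],
  [255,15.4,22.4,0,0],
  [255,15.4,22.4,0,0],
  [255,15.4,22.4,0,0],
  [255,15.9,22.6,0,0],
  [255,0,0,10,0],
  [255,0,0,10,0],
  [255,0,0,5,0],
  [255,0,0,0,0],
  [255,0,0,0,0],
])

```text
time: 7.63
ee_pos: [601.1, 28.2, 124.0]
tool_rot: [[1.0, 0.001, -0.002], [0.001, -1.0, 0.0], [-0.002, -0.0, -1.0]]
force: [-0.1, -0.2, -0.0]
width: 47.2
grip_force: 30.0
```

```bash
python3 - <<'E'
from h import *
go(602.2,27,120,0)
w=grab_frame('wrist');a=grab_frame('scene');b=grab_frame('side')
out=[cv2.resize(w['frame'][170:300,200:440],(480,260))]
row=[]
for p in(a,b):
    u,v=w2px(p,[602,27,110])[0].astype(int)
    row.append(cv2.resize(p['frame'][v-35:v+35,u-45:u+45],(390,303),interpolation=cv2.INTER_CUBIC))
im=np.zeros((575,785,3),np.uint8);im[:260,:480]=out[0];im[265:568,:390]=row[0];im[265:568,395:]=row[1]
save({'frame':im},'hover')
E
```

```text
t 7.63 at [601.1  28.2 124. ] yaw 0.0011 w 47.2 F [-0.1 -0.2 -0. ] | shift [1.1 1.2 4. ] rows 0.1 turn 0.0011
```

View pics/hover.png

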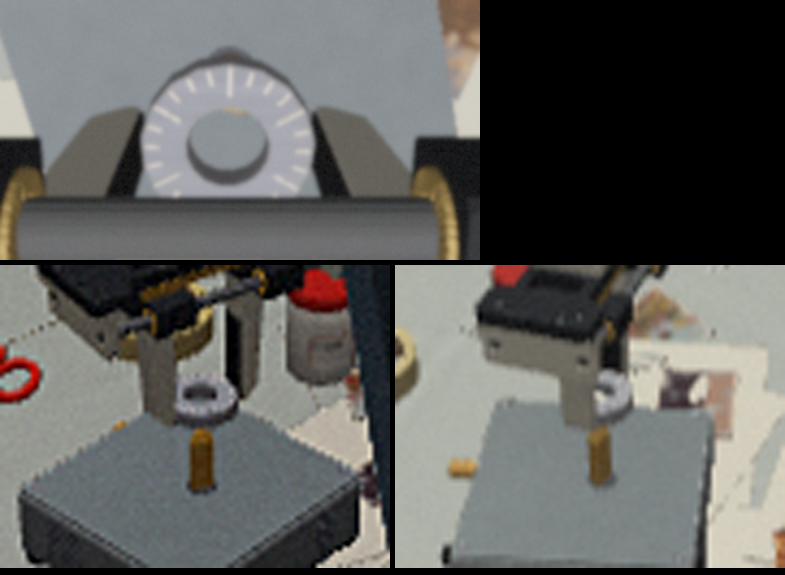

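The wrist crop shows the ring gripped flat, its hole centred at about (314,242) in full-image pixels. The brass tip is just visible through the upper edge of the hole. I compute the offset.

```bash
python3 - <<'E'
from h import *
w=grab_frame('wrist');f=w['frame'].astype(float)
c=f.mean(2);print('zc',bot.state()['ee_pos'])
# outer/hole: fit hole of top face from ring mask (bright)
r=models.regions_of('ring_center',w)[0];print(r['confidence'],r['extent'])
z=bot.state()['ee_pos'][2]+10.3
# hole extents read from the picture: left 187,right 268,top 108 in the 2x crop (top face edge)
print('hole L R T',px2w(w,[[200+187/2,170+143/2],[200+268/2,170+143/2],[314,170+107/2]],z))
print('outer L R T',px2w(w,[[200+141/2,170+143/2],[200+313/2,170+143/2],[314,170+64/2]],z))
print('tool centre px',w2px(w,[[601.1,28.2,z]]),'shaft top px',w2px(w,[[602.2,27,105],[602.2+4,27,105]]))
s=f[...,0]-f[...,2];v,u=np.nonzero(s[215:245,290:340]>25);print('brass',u.min()+290,u.max()+290,v.min()+215,v.max()+215,len(u))
E
```

```text
zc [602.32832258  27.66631494 125.30326481]
0.81 [268.7, 195.0, 355.7, 269.0]
hole L R T [[603.73147036  38.09860417 135.60714019]
 [603.74662672  16.11718469 135.60714019]
 [614.03248586  26.98597269 135.60714019]]
outer L R T [[603.72029419  50.58289563 135.60714019]
 [603.75255647   3.90172594 135.60714019]
 [625.93250404  27.00143394 135.60714019]]
tool centre px [[311.74075533 246.02903309]] shaft top px [[313.85140828 225.40196531]
 [313.85883645 219.45485305]]
brass 309 323 224 227 38
```

Call:
drive_tool([
  [255,0.8,0.8,4,0],
  [255,0,0,5,0],
  [255,0,0,5,0],
  [255,0,0,5,0],
  [255,0,0,5,0],
  [255,0,0,5,0],
  [255,0,0,5,0],
  [255,0,0,3,0],
  [255,0,0,0,0],
  [255,0,0,0,0],
])

```text
time: 8.72
ee_pos: [602.9, 26.2, 87.4]
tool_rot: [[1.0, -0.0, -0.0], [-0.0, -1.0, 0.0], [-0.0, -0.0, -1.0]]
force: [-0.4, 0.2, 0.5]
width: 47.4
grip_force: 30.0
```

```bash
python3 - <<'E'
from h import *
for i in range(3): go(602.5,27,62.5,0); w=grab_frame('wrist')
print(bot.state()['moment'])
E
```

```text
t 8.72 at [602.9  26.2  87.4] yaw -0.0003 w 47.4 F [-0.4  0.2  0.5] | shift [-0.4 -0.8 24.9] rows 0.6 turn -0.0003
t 8.77 at [603.1  26.2  87.7] yaw -0.0002 w 47.3 F [ 0.8 -0.5 -1.1] | shift [-0.6 -0.8 25.2] rows 0.6 turn -0.0002
t 8.82 at [603.2  26.2  87.9] yaw -0.0002 w 48.0 F [-0.6  0.2 -0.9] | shift [-0.8 -0.8 25.4] rows 0.6 turn -0.0002
[ 0.0366754   0.05184267 -0.04443351]
```

Call:
drive_tool([
  [255,0,0,5,0],
  [255,0,0,5,0],
  [255,0,0,5,0],
  [255,0,0,4,0],
  [255,0,0,3,0],
  [255,0,0,2,0],
  [255,0,0,0,0],
  [255,0,0,0,0],
])

```text
time: 9.53
ee_pos: [603.0, 26.2, 63.5]
tool_rot: [[1.0, -0.0, -0.0], [-0.0, -1.0, 0.0], [-0.0, -0.0, -1.0]]
force: [-0.5, 0.3, -0.3]
width: 47.6
grip_force: 30.0
```

Still free of contact. I lower it a little more, release it and lift.

Call:
drive_tool([
  [255,0,0,1,0],
  [255,0,0,0,0],
  [200,0,0,0,0],
  [0,0,0,0,0],
  [0,0,0,0,0],
  [0,0,0,0,0],
  [0,0,0,0,0],
  [0,0,0,0,0],
  [0,0,0,-15,0],
  [0,0,0,-25,0],
  [0,0,0,-30,0],
  [0,0,0,-20,0],
  [0,-25,0,-10,0],
  [0,-30,0,0,0],
  [0,-30,0,0,0],
  [0,0,0,0,0],
  [0,0,0,0,0],
])

```text
time: 10.95
ee_pos: [517.0, 26.4, 163.1]
tool_rot: [[1.0, -0.0, 0.0], [-0.0, -1.0, -0.0], [0.0, 0.0, -1.0]]
force: [0.4, 0.7, 0.5]
width: 93.0
grip_force: 0.0
```

```bash
python3 - <<'E'
from h import *
from shaft import fit
w=grab_frame('wrist')
for r in models.regions_of('ring_center',w)[:2]:
    m=r['region'].astype(np.uint8)
    c=max(cv2.findContours(m,cv2.RETR_EXTERNAL,cv2.CHAIN_APPROX_NONE)[0],key=len);e=cv2.fitEllipse(c)
    print(round(r['confidence'],2),e,px2w(w,e[0],70))
go(420,-290,150,0)
print(fit(w,[602.2,27,2.94]))
u,v=w2px(w,[602,27,80])[0].astype(int);print(u,v)
save({'frame':cv2.resize(w['frame'][max(v-60,0):v+60,u-80:u+80],(640,480),interpolation=cv2.INTER_CUBIC)},'placed')
E
```

```text
0.91 ((313.8582763671875, 92.0118408203125), (57.91732406616211, 60.75411605834961), 3.670996904373169) [[604.27727103  25.47137628  70.        ]]
t 11.05 at [519.1  26.  163.2] yaw -0.0004 w 93.2 F [-0.4  0.1  0.4] | shift [-99.  316.1  13.1] rows 7.9 turn -0.0004
(array([602.49152982,  27.01184361,   2.93437417]), np.float64(19.50116443226058), np.float64(530.7968163844062))
311 93
```

View pics/placed.png

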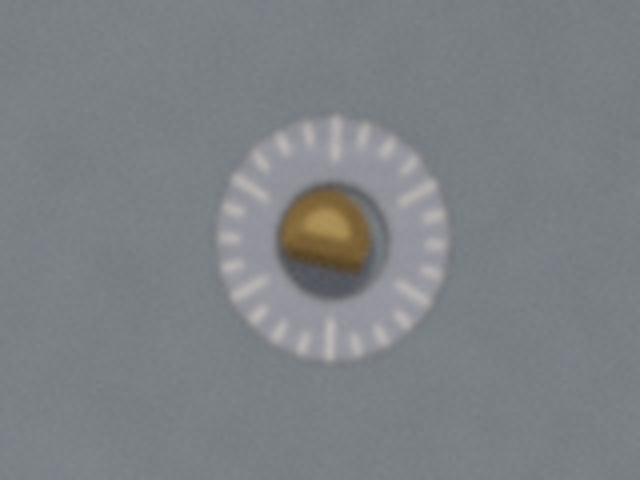

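The ring lies flat on the box with the shaft through its hole, and the hole is centred at about (333,240) in the crop. The flat's yaw is about 2.937. Next, the knob.

Call:
drive_tool([
  [0,-13,31,4,0],
  [0,-13,31,4,0],
  [0,-13,31,4,0],
  [0,-13,31,4,0],
  [0,-13,31,4,0],
  [0,-13,31,4,0],
  [0,-13,31,4,0],
  [0,-13,31,4,0],
  [0,-13,31,4,0],
  [0,-13,31,4,0],
  [0,0,0,0,0],
  [0,0,0,0,0],
  [0,0,0,0,0],
  [0,0,0,0,0],
])

```text
time: 12.22
ee_pos: [388.7, -283.1, 122.6]
tool_rot: [[1.0, 0.001, 0.0], [0.001, -1.0, 0.0], [0.0, -0.0, -1.0]]
force: [0.0, 0.5, -1.1]
width: 92.8
grip_force: 0.0
```

```bash
python3 - <<'E'
from h import *
w=grab_frame('wrist');go(450,-288,28,0)
for r in models.regions_of('knob_center',w)[:1]:
    print(r['confidence'],r['extent']);l,t,R,b=np.array(r['extent']).astype(int)
print(px2w(w,[(l+R)/2,(t+b)/2],26))
x0,y0=(l+R)//2-50,max((t+b)//2-40,0);print('crop',x0,y0)
c=w['frame'][y0:y0+80,x0:x0+100].astype(float)
c=(255*np.clip(c/110,0,1)**.6).astype(np.uint8)
save({'frame':cv2.resize(c,(750,600),interpolation=cv2.INTER_CUBIC)},'knob')
np.savez('pics/w_knob.npz',**{k:np.array(w[k]) for k in('frame','intrinsics','dist_coeffs','world_to_cam')})
E
```

```text
t 12.27 at [ 388.7 -282.8  122.7] yaw 0.0014 w 93.0 F [-0.1  0.1 -0.7] | shift [61.3  5.3 94.7] rows 2.7 turn 0.0014
0.81 [296.5, 99.7, 348.5, 157.0]
[[ 447.63293541 -290.7135383    26.        ]]
crop 272 88
```

View pics/knob.png

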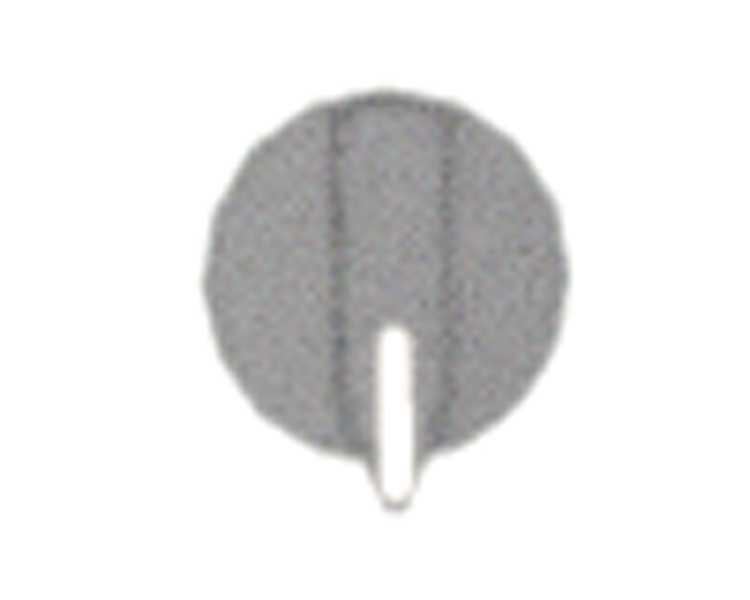

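The knob crop shows the skirt centred at about (323.4,124.5) in full-image pixels. The bar runs vertically and the nose points down, tilted about 0.02 rad.

```bash
python3 - <<'E'
from h import *
w=dict(np.load('pics/w_knob.npz'));P=px2w(w,[323.4,124.5],24)[0];print(P)
print(px2w(w,[[272+393/7.5,88+330/7.5],[272+397/7.5,88+500/7.5]],48))
go(P[0]+3,P[1],28.5,0.02)
E
```

```text
[ 450.45604739 -291.9226915    24.        ]
[[ 445.19553743 -291.98295581   48.        ]
 [ 427.82801481 -292.55871082   48.        ]]
t 12.32 at [ 388.7 -282.7  122.7] yaw 0.0017 w 92.9 F [-0.1 -0.3 -0. ] | shift [64.8  9.3 94.3] rows 2.8 turn -0.0183
```

Call:
drive_tool([
  [0,13,1.8,10,0],
  [0,13,1.8,10,0],
  [0,13,1.8,10,0],
  [0,13,1.8,10,0],
  [0,10.3,2,10,0],
  [0,0,0,15,-0.018],
  [0,0,0,15,0],
  [0,0,0,9,0],
  [0,0,0,5,0],
  [0,0,0,0,0],
  [0,0,0,0,0],
  [255,0,0,0,0],
  [255,0,0,0,0],
  [255,0,0,0,0],
  [255,0,0,0,0],
  [255,0,0,0,0],
  [255,0,0,0,0],
  [255,0,0,0,0],
  [255,0,0,0,0],
  [255,0,0,0,0],
], force=45)

```text
time: 13.98
ee_pos: [450.2, -292.9, 28.6]
tool_rot: [[1.0, 0.018, -0.0], [0.018, -1.0, 0.0], [-0.0, -0.0, -1.0]]
force: [0.5, 0.3, -0.1]
width: 37.6
grip_force: 0.0
```

Call:
drive_tool([
  [255,0,0,0,0],
  [255,0,0,0,0],
  [255,0,0,-10,0],
  [255,0,0,-30,0],
  [255,0,0,-40,0],
  [255,0,0,-40,0],
  [255,0,0,-20,0],
  [255,0,0,0,0],
  [255,0,0,0,0],
])

```text
time: 14.73
ee_pos: [450.9, -293.5, 170.6]
tool_rot: [[1.0, 0.018, 0.003], [0.018, -1.0, -0.003], [0.003, 0.003, -1.0]]
force: [0.4, -0.0, -1.0]
width: 0.2
grip_force: 0.0
```

```bash
python3 - <<'E'
from h import *
go(602.2,27,145,-.205); s=bot.state();print(s['grip_force'],s['width'])
E
```

```text
t 14.73 at [ 450.9 -293.5  170.6] yaw 0.0179 w 0.2 F [ 0.4 -0.  -1. ] | shift [ 157.  -317.8   25.1] rows 8.5 turn 0.2229
0.0 0.2224286871834378
```

The fingers had not finished closing when I lifted. I back off, reopen and look again.

Call:
drive_tool([
  [0,-20,0,10,0],
  [0,-22,0,15,0],
  [0,-20,0,20,0],
  [0,0,0,3,0.018],
  [0,0,0,0,0],
  [0,0,0,0,0],
  [0,0,0,0,0],
  [0,0,0,0,0],
  [0,0,0,0,0],
  [0,0,0,0,0],
  [0,0,0,0,0],
  [0,0,0,0,0],
])

```text
time: 15.73
ee_pos: [388.5, -294.1, 120.8]
tool_rot: [[1.0, 0.0, 0.0], [0.0, -1.0, -0.0], [0.0, 0.0, -1.0]]
force: [-0.2, 0.4, -0.9]
width: 75.9
grip_force: 0.0
```

```bash
python3 - <<'E'
from h import *
w=grab_frame('wrist');go(451,-292,28.5,0.02)
r=models.regions_of('knob_center',w)[0]
print(r['confidence'],r['extent']);l,t,R,b=np.array(r['extent']).astype(int)
x0,y0=(l+R)//2-50,max((t+b)//2-40,0);print('crop',x0,y0)
g=w['frame'][y0:y0+80,x0:x0+100]
k=(g.max(2)<75).astype(np.uint8);c=max(cv2.findContours(k,cv2.RETR_EXTERNAL,cv2.CHAIN_APPROX_NONE)[0],key=len)[:,0]
# skirt circle: ignore nose (drop rows in the nose sector), fit, reject
e=cv2.fitEllipse(c[np.abs(c[:,0]-np.median(c[:,0]))>10]);print(e);u=np.array(e[0])+[x0,y0];print(px2w(w,u,24))
m=((g.min(2)>110)).astype(np.uint8)
c=(255*np.clip(g/110,0,1)**.6).astype(np.uint8)
save({'frame':cv2.resize(c,(750,600),interpolation=cv2.INTER_CUBIC)},'knob2')
E
```

```text
t 15.78 at [ 388.4 -294.   120.8] yaw 0.0 w 79.6 F [ 0.2 -0.   0.3] | shift [62.6 -2.  92.3] rows 2.7 turn -0.02
0.58 [286.2, 100.3, 332.1, 162.0]
crop 259 91
((50.8407096862793, 33.14531707763672), (47.66682815551758, 48.790069580078125), 179.55517578125)
[[ 450.58177041 -291.6566961    24.        ]]
```

View pics/knob2.png

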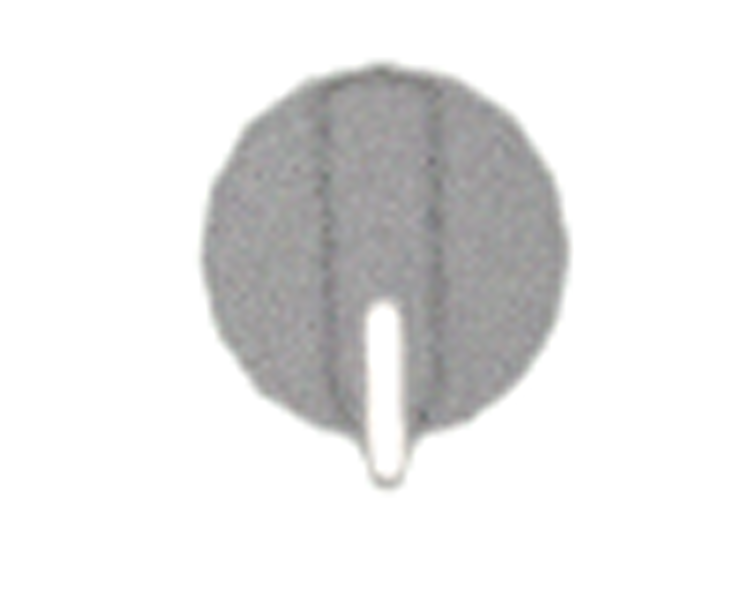

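The knob has not moved: it is at (450.8, -291.7), upright, nose toward the robot. I grasp again, with the fingers partly closed beforehand.

Call:
drive_tool([
  [130,13,-0.4,10,0],
  [130,13,-0.4,10,0],
  [130,13,-0.4,10,0],
  [130,13,-0.4,10,0],
  [130,10.4,-0.4,10,0],
  [130,0,0,14,-0.02],
  [130,0,0,14,0],
  [130,0,0,9,0],
  [130,0,0,5,0],
  [130,0,0,0,0],
  [255,0,0,0,0],
  [255,0,0,0,0],
  [255,0,0,0,0],
  [255,0,0,0,0],
  [255,0,0,0,0],
  [255,0,0,0,0],
  [255,0,0,0,0],
  [255,0,0,0,0],
  [255,0,0,0,0],
  [255,0,0,0,0],
], force=45)

```text
time: 17.5
ee_pos: [450.8, -292.2, 29.0]
tool_rot: [[1.0, 0.02, 0.0], [0.02, -1.0, -0.0], [0.0, 0.0, -1.0]]
force: [-0.4, 0.8, 6.1]
width: 11.5
grip_force: 45.0
```

Call:
drive_tool([
  [255,0,0,-10,0],
  [255,0,0,-30,0],
  [255,0,0,-40,0],
  [255,0,0,-40,0],
  [255,0,0,-20,0.1],
  [255,0,0,0,0.125],
  [255,0,0,0,0],
  [255,0,0,0,0],
])

```text
time: 18.17
ee_pos: [450.3, -291.7, 168.7]
tool_rot: [[0.98, -0.2, -0.0], [-0.2, -0.98, 0.0], [-0.0, -0.0, -1.0]]
force: [-0.2, -0.4, -0.3]
width: 11.6
grip_force: 45.0
```

```bash
python3 - <<'E'
from h import *
go(602.3,26.9,145,-.205); s=bot.state();print(s['grip_force'],s['width'])
E
```

```text
t 18.17 at [ 450.3 -291.7  168.7] yaw -0.2016 w 11.6 F [-0.2 -0.4 -0.3] | shift [  85.1 -342.6   23.7] rows 8.5 turn 0.0034
45.000236575942836 11.601525113922538
```

Call:
drive_tool([
  [255,7.1,-28.5,0,0.003],
  [255,7.1,-28.5,0,0],
  [255,7.1,-28.5,0,0],
  [255,7.1,-28.5,0,0],
  [255,7.1,-28.5,0,0],
  [255,7.1,-28.5,0,0],
  [255,7.1,-28.5,0,0],
  [255,7.1,-28.5,0,0],
  [255,7.1,-28.5,0,0],
  [255,7.1,-28.5,0,0],
  [255,7.1,-28.5,0,0],
  [255,7,-29.1,0,0],
  [255,0,0,12,0],
  [255,0,0,10,0],
  [255,0,0,0,0],
  [255,0,0,0,0],
  [255,0,0,0,0],
])

```text
time: 19.58
ee_pos: [604.1, 24.7, 146.3]
tool_rot: [[0.978, -0.207, -0.001], [-0.207, -0.978, 0.0], [-0.001, 0.0, -1.0]]
force: [-0.8, -0.4, -1.3]
width: 11.7
grip_force: 45.0
```

```bash
python3 - <<'E'
from h import *
w=grab_frame('wrist');a=grab_frame('scene');b=grab_frame('side')
for i in range(1): go(602.3,26.9,135,-.205)
out=cv2.resize(w['frame'][150:300,200:440],(440,275))
im=np.zeros((585,785,3),np.uint8);im[:275,:440]=out
for i,p in enumerate((a,b)):
    u,v=w2px(p,[602,27,110])[0].astype(int)
    im[280:583,395*i:395*i+390]=cv2.resize(p['frame'][v-35:v+35,u-45:u+45],(390,303),interpolation=cv2.INTER_CUBIC)
save({'frame':im},'hover2')
E
```

```text
t 19.73 at [604.8  24.7 147.3] yaw -0.2091 w 12.0 F [-0.8 -0.3  0.5] | shift [-2.9 -1.6 12.3] rows 0.3 turn -0.0041
```

View pics/hover2.png

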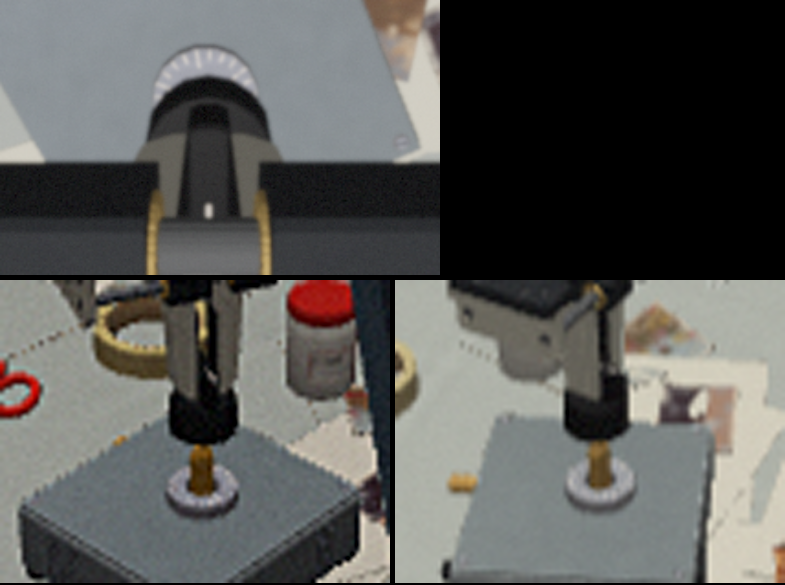

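The knob is just above the shaft, with the bar aligned and the nose toward the robot. I correct by (-2.7,-1.6) and start down.

Call:
drive_tool([
  [255,-2.7,-1.6,0,0],
  [255,0,0,3,0],
  [255,0,0,3,0],
  [255,0,0,3,0],
  [255,0,0,3,0],
  [255,0,0,3,0],
  [255,0,0,3,0],
  [255,0,0,2,0],
  [255,0,0,0,0],
  [255,0,0,0,0],
])

```text
time: 20.57
ee_pos: [602.3, 27.7, 126.5]
tool_rot: [[0.978, -0.207, -0.0], [-0.207, -0.978, 0.0], [-0.0, 0.0, -1.0]]
force: [0.1, -0.1, -0.7]
width: 11.8
grip_force: 45.0
```

```bash
python3 - <<'E'
from h import *
go(602.4,26.9,112,-.205);print(bot.state()['moment'])
E
```

```text
t 20.57 at [602.3  27.7 126.5] yaw -0.2082 w 11.8 F [ 0.1 -0.1 -0.7] | shift [ 0.3  0.8 14.5] rows 0.3 turn -0.0032
[ 0.00366897 -0.01938752 -0.00975469]
```

Call:
drive_tool([
  [255,0,0.6,2,0],
  [255,0,0,2,0],
  [255,0,0,2,0],
  [255,0,0,2,0],
  [255,0,0,2,0],
  [255,0,0,2,0],
  [255,0,0,0,0],
  [255,0,0,0,0],
])

```text
time: 21.23
ee_pos: [602.1, 27.1, 114.5]
tool_rot: [[0.978, -0.207, -0.0], [-0.207, -0.978, 0.0], [-0.0, 0.0, -1.0]]
force: [0.5, 0.0, -0.5]
width: 11.7
grip_force: 45.0
```

```bash
python3 - <<'E'
from h import *
go(602.4,26.9,112,-.205);print(bot.state()['moment'])
E
```

```text
t 21.23 at [602.1  27.1 114.5] yaw -0.2082 w 11.7 F [ 0.5  0.  -0.5] | shift [0.3 0.2 2.5] rows 0.1 turn -0.0032
[ 0.12029975 -0.00960276  0.00823989]
```

Sliding on freely. I continue to the home position and press.

Call:
drive_tool([
  [255,0,0,1,0],
  [255,0,0,1,0],
  [255,0,0,1,0],
  [255,0,0,1,0],
  [255,0,0,1,0],
  [255,0,0,1,0],
  [255,0,0,0,0],
  [255,0,0,0,0],
])

```text
time: 21.9
ee_pos: [602.4, 27.1, 109.1]
tool_rot: [[0.978, -0.207, 0.001], [-0.207, -0.978, -0.0], [0.001, -0.0, -1.0]]
force: [-0.5, -0.6, 5.3]
width: 11.6
grip_force: 45.0
```

Call:
drive_tool([
  [255,0,0,1,0],
  [255,0,0,1,0],
  [255,0,0,1,0],
  [255,0,0,1,0],
  [255,0,0,0.5,0],
  [255,0,0,0,0],
  [255,0,0,0,0],
])

```text
time: 22.48
ee_pos: [602.5, 27.1, 104.9]
tool_rot: [[0.978, -0.207, 0.001], [-0.207, -0.978, -0.0], [0.001, -0.0, -1.0]]
force: [-1.0, -0.2, 7.6]
width: 11.8
grip_force: 45.0
```

Call:
drive_tool([
  [255,0,0,0.5,0],
  [255,0,0,0.5,0],
  [255,0,0,0.5,0],
  [255,0,0,0,0],
  [255,0,0,0,0],
  [255,0,0,0,0],
])

```text
time: 22.98
ee_pos: [602.5, 27.1, 103.8]
tool_rot: [[0.978, -0.207, 0.001], [-0.207, -0.978, -0.0], [0.001, -0.0, -1.0]]
force: [-2.1, 1.2, 9.5]
width: 11.3
grip_force: 45.0
```

Call:
drive_tool([
  [255,0,0,0.5,0],
  [255,0,0,0.5,0],
  [255,0,0,0.5,0],
  [255,0,0,0,0],
  [255,0,0,0,0],
  [255,0,0,0,0],
])

```text
time: 23.48
ee_pos: [602.7, 27.1, 103.5]
tool_rot: [[0.978, -0.207, 0.002], [-0.207, -0.978, -0.0], [0.002, -0.0, -1.0]]
force: [-4.8, 0.2, 16.3]
width: 11.5
grip_force: 45.0
```

```bash
python3 - <<'E'
from h import *
for i in range(4): grab_frame('side')
go(602.4,26.9,103.5,-.205);print(workorder.hand_in())
E
```

```text
t 23.68 at [602.8  27.1 103.5] yaw -0.208 w 11.8 F [-4.3 -0.3 15.7] | shift [-0.3  0.2  0. ] rows 0.0 turn -0.003
the job is handed in; nothing more can be done
None
```

The steel ring lies flat on the box with the shaft through it, and I handed the job in at 23.7 s with the knob gripped and pressed on the shaft at about 16 N; force and height both indicate the bottom stop, though I took no picture of the final position.

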